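# Gauge the plinth socket and fit the matching display post

## Task

Take the depth rod by its black grip, gauge the open blind socket of the wooden plinth by lowering the rod until it touches the bottom, and stand the rod upright on its cork stand again, letting go gently so that it stays standing. Then take from the rack the one display post that suits that depth and lower it into the socket without dropping it, so that it stands upright with its top level with the two grey-capped fixed posts. Put no other post in the socket, leave the other two in the rack, and do not disturb the two paint jars and the bottle.

Things in the scene. Friction and masses are not known exactly. Their poses are not given: they have to be found in the camera images.
- socket (a point): Centre of the mouth of the open, round, blind socket (30 mm diameter) in the plinth's flat top; z up, x along the plinth's long side towards the two fixed posts, which stand 60 and 120 mm away. The socket is straight, with a flat rigid bottom, and 32, 46 or 60 mm deep; which of these is not known without gauging.
- plinth: Wooden plinth fixed to the bench, 190 long (x) x 100 wide (y) x 80 mm high; the origin is the centre of its underside. The open socket lies at x = -60 mm, the two fixed grey-capped posts at x = 0 and +60 mm, all at y = 0.
- fixed_top (a point): Centre of the top of the nearer fixed post, 60 mm from the socket along +x of the plinth. Both fixed posts are aluminium with grey caps of 34 mm diameter and end 70 mm above the plinth's top: the height that the new post's top must have.
- rod_center (a point): Middle of the loose, upright, top-heavy depth rod, 150 mm long, about 120 g; z points up along it. From the bottom: steel foot 24 mm diameter and 6 mm high, white shaft 16 mm diameter, black round grip 26 mm diameter from 30 to 75 mm above this point. It starts upright on the cork stand.
- rod_tip (a point): Centre of the flat underside of the depth rod's foot, 75 mm below rod_center. Coloured rings on the shaft lie 32 mm (red), 46 mm (yellow) and 60 mm (blue) above it: with the foot on the socket's bottom, the ring level with the plinth's top tells the depth and the colour of the post that suits it.
- stand: Round cork stand, 100 mm diameter, 4 mm thick, with a thin dark rim, fixed to the bench; the origin is the centre of its underside, on the bench top.
- rack: Plywood rack fixed to the bench, 280 long (x) x 75 wide (y) x 35 mm high; the origin is the centre of its underside. Three pockets, 32 mm diameter and 28 mm deep (7 mm of wood under them), lie in a row at x = -95, 0 and +95 mm; one post stands loosely in each, in any order.
- post_red_center (a point): Middle (half-way up) of the post with the red cap: loose, upright, 102 mm long, about 90 g; aluminium stem 27 mm diameter with a flat chamfered foot, red cap 34 mm diameter and 25 mm high at the top. z points up. It suits a socket 32 mm deep, in which it stands on the bottom with 70 mm showing.
- post_red_top (a point): Centre of the top face of the red cap, 51 mm above post_red_center along the post.
- post_yellow_center (a point): Middle (half-way up) of the post with the yellow cap: loose, upright, 116 mm long, about 90 g; aluminium stem 27 mm diameter with a flat chamfered foot, yellow cap 34 mm diameter and 25 mm high at the top. z points up. It suits a socket 46 mm deep, in which it stands on the bottom with 70 mm showing.
- post_yellow_top (a point): Centre of the top face of the yellow cap, 58 mm above post_yellow_center along the post.
- post_blue_center (a point): Middle (half-way up) of the post with the blue cap: loose, upright, 130 mm long, about 90 g; aluminium stem 27 mm diameter with a flat chamfered foot, blue cap 34 mm diameter and 25 mm high at the top. z points up. It suits a socket 60 mm deep, in which it stands on the bottom with 70 mm showing.
- post_blue_top (a point): Centre of the top face of the blue cap, 65 mm above post_blue_center along the post.
- green_jar_center (a point): Loose glass paint jar with a green lid, 42 mm diameter, 52 mm high; this is its middle (half-way up). To be left where it is.
- white_jar_center (a point): Loose glass paint jar with a white lid, 42 mm diameter, 52 mm high; this is its middle (half-way up). To be left where it is.
- thinner_center (a point): Loose dark bottle with a white cap, 56 mm diameter, 140 mm high; this is its middle (half-way up). To be left where it is.
Things that resemble listed ones, but are neither listed nor needed, are in the scene too. What is shaped like the part that bears post_red_center but green or turquoise is not meant.

How it is judged:
On the way, in this order (a step that is already met when the one before it is completed fails the run):
1. the upright rod's foot rests on the bottom of the plinth's socket for 0.2 s (horizontal distance between rod_tip and socket below 0.008 m and z of rod_tip in the frame of socket below -0.027 m and angle between rod_center's own z axis and vertical below 0.2 rad and (contact force between rod and floor_red above 0.3 N or contact force between rod and floor_yellow above 0.3 N or contact force between rod and floor_blue above 0.3 N)), for 0.2 s.
2. the rod stands upright on the cork stand again, let go and still for 0.3 s (horizontal distance between rod_tip and stand below 0.042 m and angle between rod_center's own z axis and vertical below 0.06 rad and height (world z) of rod_tip between 0.001 and 0.01 m and linear speed of rod below 0.01 m/s and angular speed of rod below 0.1 rad/s and contact force between rod and the fingers below 0.02 N), for 0.3 s.
3. after that, a post stands upright in the socket, level with the fixed posts (((horizontal distance between post_red_top and socket below 0.008 m and z of post_red_top in the frame of socket between 0.066 and 0.074 m and angle between post_red_center's own z axis and vertical below 0.07 rad and linear speed of post_red below 0.01 m/s and angular speed of post_red below 0.1 rad/s and distance of each of post_yellow_center, post_blue_center from where it was at the start of the episode below 0.02 m) or (horizontal distance between post_yellow_top and socket below 0.008 m and z of post_yellow_top in the frame of socket between 0.066 and 0.074 m and angle between post_yellow_center's own z axis and vertical below 0.07 rad and linear speed of post_yellow below 0.01 m/s and angular speed of post_yellow below 0.1 rad/s and distance of each of post_red_center, post_blue_center from where it was at the start of the episode below 0.02 m) or (horizontal distance between post_blue_top and socket below 0.008 m and z of post_blue_top in the frame of socket between 0.066 and 0.074 m and angle between post_blue_center's own z axis and vertical below 0.07 rad and linear speed of post_blue below 0.01 m/s and angular speed of post_blue below 0.1 rad/s and distance of each of post_red_center, post_yellow_center from where it was at the start of the episode below 0.02 m))), for 0.2 s.
At the end, for the whole second after the job is handed in: One post stands still, upright (0.07 rad) in the socket (within 8 mm), top 66 to 74 mm above the plinth; the other two within 20 mm of their starts; the rod stands still, upright (0.06 rad) on the cork, foot within 42 mm of its centre, bottom 1 to 10 mm above the bench (((horizontal distance between post_red_top and socket below 0.008 m and z of post_red_top in the frame of socket between 0.066 and 0.074 m and angle between post_red_center's own z axis and vertical below 0.07 rad and linear speed of post_red below 0.01 m/s and angular speed of post_red below 0.1 rad/s and distance of each of post_yellow_center, post_blue_center from where it was at the start of the episode below 0.02 m) or (horizontal distance between post_yellow_top and socket below 0.008 m and z of post_yellow_top in the frame of socket between 0.066 and 0.074 m and angle between post_yellow_center's own z axis and vertical below 0.07 rad and linear speed of post_yellow below 0.01 m/s and angular speed of post_yellow below 0.1 rad/s and distance of each of post_red_center, post_blue_center from where it was at the start of the episode below 0.02 m) or (horizontal distance between post_blue_top and socket below 0.008 m and z of post_blue_top in the frame of socket between 0.066 and 0.074 m and angle between post_blue_center's own z axis and vertical below 0.07 rad and linear speed of post_blue below 0.01 m/s and angular speed of post_blue below 0.1 rad/s and distance of each of post_red_center, post_yellow_center from where it was at the start of the episode below 0.02 m)) and horizontal distance between rod_tip and stand below 0.042 m and angle between rod_center's own z axis and vertical below 0.06 rad and height (world z) of rod_tip between 0.001 and 0.01 m and linear speed of rod below 0.01 m/s and angular speed of rod below 0.1 rad/s); the robot touches nothing.
It fails at once if a post that does not suit the socket (top not level with the fixed posts) is let go in it ((horizontal distance between post_red_top and socket below 0.012 m and (contact force between post_red and floor_red above 0.3 N or contact force between post_red and floor_yellow above 0.3 N or contact force between post_red and floor_blue above 0.3 N) and linear speed of post_red below 0.005 m/s and contact force between post_red and the fingers below 0.02 N and (z of post_red_top in the frame of socket below 0.064 m or z of post_red_top in the frame of socket above 0.076 m)) or (horizontal distance between post_yellow_top and socket below 0.012 m and (contact force between post_yellow and floor_red above 0.3 N or contact force between post_yellow and floor_yellow above 0.3 N or contact force between post_yellow and floor_blue above 0.3 N) and linear speed of post_yellow below 0.005 m/s and contact force between post_yellow and the fingers below 0.02 N and (z of post_yellow_top in the frame of socket below 0.064 m or z of post_yellow_top in the frame of socket above 0.076 m)) or (horizontal distance between post_blue_top and socket below 0.012 m and (contact force between post_blue and floor_red above 0.3 N or contact force between post_blue and floor_yellow above 0.3 N or contact force between post_blue and floor_blue above 0.3 N) and linear speed of post_blue below 0.005 m/s and contact force between post_blue and the fingers below 0.02 N and (z of post_blue_top in the frame of socket below 0.064 m or z of post_blue_top in the frame of socket above 0.076 m))).
It fails at once if a post or the depth rod is dropped (untouched by the fingers, faster than 0.4 m/s) ((contact force between rod and the fingers below 0.02 N and linear speed of rod above 0.4 m/s) or (contact force between post_red and the fingers below 0.02 N and linear speed of post_red above 0.4 m/s) or (contact force between post_yellow and the fingers below 0.02 N and linear speed of post_yellow above 0.4 m/s) or (contact force between post_blue and the fingers below 0.02 N and linear speed of post_blue above 0.4 m/s)).
It fails at once if a paint jar or the bottle is moved by more than 20 mm (distance of any of green_jar_center, white_jar_center, thinner_center from where it was at the start of the episode above 0.02 m).
It also fails if it takes over 72 s, if anything falls off the work surface, if the arm or the gripper's body presses on something with over 40 N, if the wrist force passes 120 N, or if a joint passes its speed limit or range.

## Robot

A 6-joint arm with a two-finger parallel gripper is mounted at the origin on the work surface. World frame = base frame: x ahead of the robot, y to its left, z up, the work surface at z = 0. Lengths are in m, angles in rad, forces in N, time in s.
With the tool pointing down it reaches from about 0.35 to 0.775 m from the base axis. Payload 5.5 kg.
Tool frame: the origin (TCP) lies midway between the tips of the shut fingers; the grasp point (between the pads) lies 19 mm behind it (pinch_z is the distance from the TCP to the grasp point, in m); z points along the fingers, x is the direction in which the jaws open and shut, and the axes are right-handed (so a half turn about z gives the same grasp; the last joint's range is limited). The gripper opens to 85 mm and grips with 20 to 120 N. Pads are 22 mm wide; open, the fingers measure 114 mm over their backs; the gripper's body (76 mm by 85 mm) begins 54 mm behind the grasp point. The pads swing forward as they close: fully open they stand 13 mm farther back than shut.
Start: joints at [1.122, 0.313, 0.046, 1.304, 0, 1.431], TCP at [0.175, 0.548, 0.231] pointing down, gripper open.
Joint ranges: [-2.76, 2.76], [-0.86, 1.69], [-1.03, 1.26], [-2.2, 2.34], [-1.47, 1.5], [-3.14, 3.14]. Speed limits (rad/s): [2.57, 2.57, 3.14, 3.14, 3.14, 3.14].

## Interface

Orientations are given as a unit quaternion [w, x, y, z].
In Python, from workcell import get_state, read_camera, camera_info, hand_in, trace, pinch_z gives the robot as it stands. The module is installed in compiled form; this text tells all that it offers.
- The arm moves only by the tool arm_command, never from a script. Its argument "steps" is text: rows parted by semicolons, each of 4 numbers parted by spaces: the shift along the world's x, y, z in mm, then the turn about the world's z in rad. In form: tx ty tz spin; .... A call has 1 to 20 rows; each row is the pose to reach, as a shift and turn from the pose measured when the call began; what a row does not reach only later rows make up. A row lasts 1/8 s, in which the tool goes at most 62.5 mm and 10.7 degrees, less where a joint would pass 70% of its speed; a pose out of reach is approached as far as the arm can. A call with a gripper value outside its range is refused whole. "fingers" is the gripper command: -1 is shut, 1 is fully open, values between are in proportion, set as the call begins (left out, the last holds). The fingers move at their own pace and stop on an object; "newtons" is the grip in N (left out, the last holds). Time passes only in rows, so rows that repeat a pose let the fingers close. It gives the time, the measured TCP pose, the force and the opening at its end, in the units of the state.
- get_state(): the state, without advancing time (a new reading comes with each control period).
- read_camera(name): name is "scene" or "side" or "wrist"; returns the picture (420x560x3 uint8, red, green, blue); there is no depth.
- camera_info(name): a dict with "mtx" (3x3 intrinsics, pixels), "R" (3x3) and "t" (3): a world point X has camera coordinates R X + t. Camera axes: x right, y down, z forward; pixel columns grow to the right and rows downward; lengths in m; the calibration is good to about 2 mm. A picture is of the moment at which its call begins: read the wrist's pose just before it. camera_info takes no time and is no camera call; for the wrist camera it gives the pose at the moment of the call.
- hand_in(): hands the job in, once; it reports no verdict.
Trained networks look in the newest picture that a camera, given by its name, has taken for a name from the list of things; names that differ only in an ending like _2 or _b are one class to them, and where a whole thing is asked for, a point or a joint stands for the part that bears it (a point fixed in the world has none). Each returns a list of dicts, best first, with "score" (0 to 1); they miss things now and then, are a little off and sometimes report something else, mostly with a low value. They report only what shows in the picture. A call takes as long as a camera call. They do not tell look-alikes from the thing itself.
- trace(camera, name): "mask" (420x560 bool, what is visible of it) and "box" ([left, top, width, height] in pixels, round what is visible of it).
The state is a dict: "clock": time; "joint_pos": joint angles; "qvel": joint speeds; "tau": joint torques, N m; "tcp_pos": TCP position; "orientation": TCP orientation; "wrist_force": force on the tool from outside, world axes, zero at the start; "ft_torque": the same for the moment, N m; "finger_gap": finger opening in m.
Only numpy, scipy, OpenCV 4.12 (cv2) and the standard library are available. Lean on these libraries where they do the work, as an engineer would, in place of code of your own. Each camera call takes 0.05 s, during which the arm holds its last target.

## Working session

There is one attempt and no reset: what is moved stays moved. The work goes in short steps, Python scripts to look and compute and a tool call to move; the robot and the scene stay as the last step left them, time stands still between calls to the robot, and variables do not carry over. Pictures are saved under pics/ and viewed, and the job is handed in when it is done.

Besides the shell and the picture viewer there is one more tool, called after "Call:" in YAML: its name, and indented under it one key for each argument. arm_command: Moves the arm, as the interface text tells. Its arguments: {"type":"object","properties":{"steps":{"type":"string"},"fingers":{"type":"number"},"newtons":{"type":"number"}},"required":["steps"]}

```bash
mkdir -p pics; cat > h.py <<'E'
import numpy as np, cv2
from workcell import *
def save(n,im): cv2.imwrite('pics/'+n+'.png',im[:,:,::-1])
def ray(ci,u,v):
    K,R,t=map(np.array,(ci['mtx'],ci['R'],ci['t']))
    d=R.T@np.linalg.solve(K,np.array([u,v,1.0])); return -R.T@t,d
def atz(ci,u,v,z):
    c,d=ray(ci,u,v); return c+d*(z-c[2])/d[2]
def proj(ci,X):
    K,R,t=map(np.array,(ci['mtx'],ci['R'],ci['t'])); p=K@(R@np.array(X)+t); return p[:2]/p[2]
E
python3 - <<'E'
from h import *
s=get_state(); print(s['clock'],s['tcp_pos'],s['orientation'],s['finger_gap'],pinch_z)
for n in ('scene','side','wrist'):
    save(n+'0',read_camera(n)); ci=camera_info(n); c=-np.array(ci['R']).T@ci['t']; print(n,c.round(3),np.array(ci['R'])[2].round(2),ci['mtx'][0][0])
E
```

```text
0.0 [0.17454351 0.54733791 0.23042433] [ 4.29531539e-04  8.07446101e-01  5.89940659e-01 -7.92349264e-04] 0.08524103383107645 0.0187
scene [ 0.953 -0.496  1.09 ] [-0.37  0.38 -0.85] 515.0607589728011
side [0.477 1.059 0.849] [ 0.04 -0.84 -0.54] 520.510298428073
wrist [0.103 0.571 0.372] [ 0.28 -0.09 -0.96] 333.39550009787735
```

View pics/scene0.png

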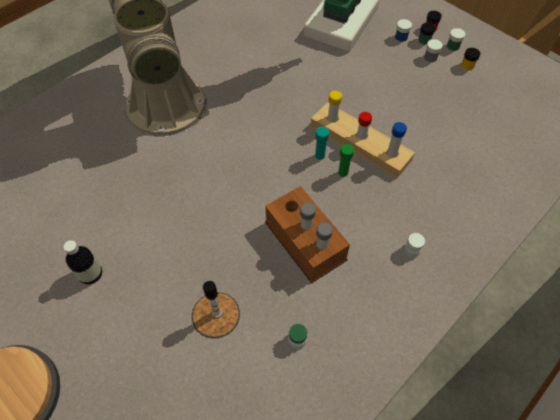

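View pics/side0.png

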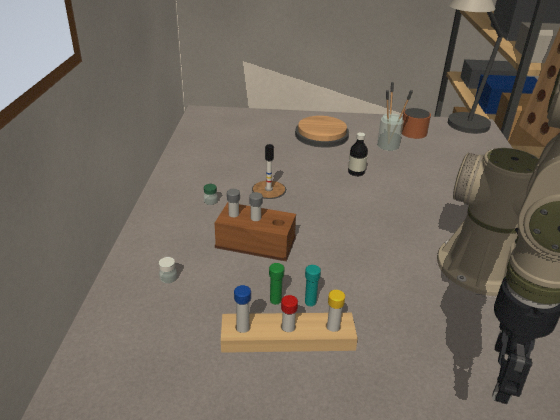

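View pics/wrist0.png

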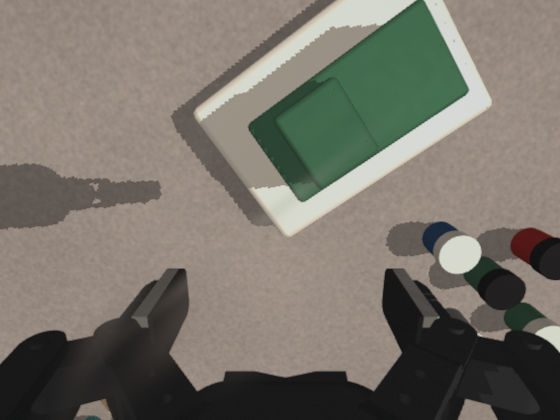

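The scene picture shows the rod on its cork stand at about (212,300), the plinth with its open socket at (292,206), and the rack with yellow (335,97), red (365,118) and blue (398,129). The green (345,160) and turquoise (321,143) posts in front of the rack are look-alikes. The jars are at (298,336) and (415,243), and the bottle is at (82,262).

```bash
python3 - <<'E'
from h import *
names=['rod_center','stand','plinth','rack','post_red_center','post_yellow_center','post_blue_center','green_jar_center','white_jar_center','thinner_center']
out={}
for cam in ('scene','side'):
    for n in names:
        r=trace(cam,n)
        for d in r[:3]:
            m=d['mask']; ys,xs=np.nonzero(m)
            print(cam,n,round(d['score'],2),[round(float(x)) for x in d['box']],'cent',xs.mean().round(1),ys.mean().round(1),len(xs))
        if r: out[cam+'_'+n]=r[0]['mask']
np.savez('masks.npz',**out)
for cam in ('scene','side'):
    im=cv2.imread(f'pics/{cam}0.png')
    a=im[80:350,190:430] if cam=='scene' else im[140:360,150:370]
    cv2.imwrite(f'pics/{cam}0_crop.png',cv2.resize(a,None,fx=2.2 if cam=='scene' else 2.7,fy=2.2 if cam=='scene' else 2.7,interpolation=cv2.INTER_CUBIC))
E
```

```text
scene rod_center 0.63 [202, 283, 22, 35] cent 212.0 298.4 401
scene stand 0.96 [193, 296, 47, 43] cent 215.3 317.4 1439
scene plinth 0.74 [267, 187, 81, 98] cent 306.0 233.9 4703
scene rack 0.57 [310, 102, 103, 76] cent 363.1 141.7 2571
scene post_red_center 0.94 [337, 143, 18, 34] cent 344.8 159.3 336
scene post_red_center 0.7 [355, 114, 16, 26] cent 362.9 125.3 307
scene post_red_center 0.67 [316, 128, 13, 31] cent 320.7 142.1 365
scene post_yellow_center 0.62 [327, 90, 19, 31] cent 333.9 105.2 355
scene post_blue_center 0.92 [385, 126, 22, 34] cent 395.6 139.9 354
scene green_jar_center 0.6 [289, 321, 18, 29] cent 296.7 336.9 366
scene white_jar_center 0.67 [404, 230, 22, 30] cent 413.6 245.8 385
scene thinner_center 0.84 [62, 239, 40, 45] cent 81.8 263.1 1075
side rod_center 0.71 [262, 144, 12, 48] cent 268.9 165.3 290
side stand 0.73 [251, 180, 37, 19] cent 270.5 189.8 355
side plinth 0.61 [216, 188, 80, 72] cent 254.3 228.1 3982
side rack 0.91 [222, 315, 135, 38] cent 287.6 333.8 4410
side post_red_center 0.93 [273, 264, 10, 39] cent 275.8 282.9 450
side post_red_center 0.62 [280, 292, 19, 39] cent 288.7 311.9 501
side post_red_center 0.56 [303, 267, 18, 37] cent 311.5 283.3 479
side post_yellow_center 0.74 [215, 192, 83, 66] cent 254.4 228.1 4031
side post_yellow_center 0.59 [326, 292, 16, 42] cent 334.9 309.1 577
side post_blue_center 0.94 [237, 285, 12, 48] cent 242.3 307.5 636
side post_blue_center 0.19 [264, 146, 11, 45] cent 268.8 165.1 297
side green_jar_center 0.64 [238, 286, 12, 45] cent 242.2 307.3 628
side green_jar_center 0.59 [203, 184, 18, 21] cent 210.2 194.1 266
side white_jar_center 0.98 [160, 259, 20, 23] cent 167.2 269.5 394
side thinner_center 0.62 [350, 133, 17, 40] cent 357.8 156.5 624
```

View pics/scene0_crop.png

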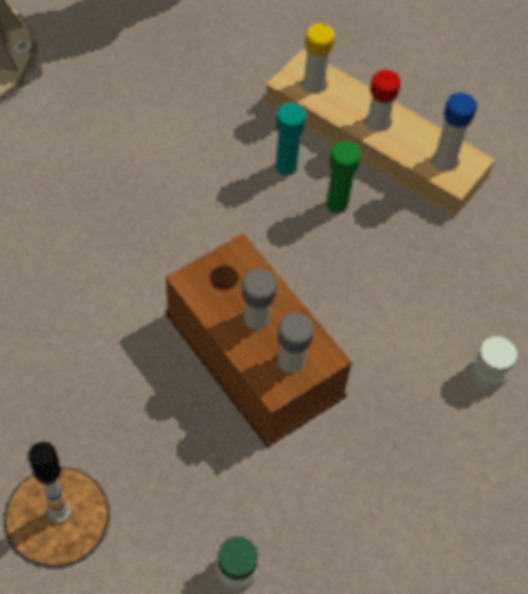

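View pics/side0_crop.png

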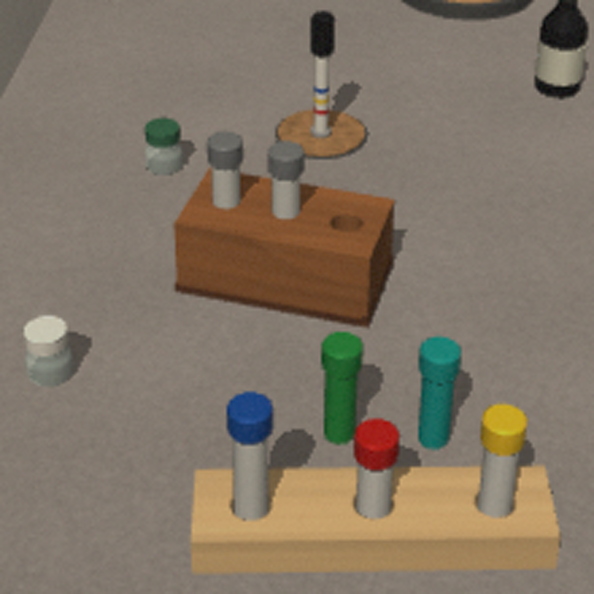

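```bash
cat > loc.py <<'E'
from h import *
S=camera_info('scene'); D=camera_info('side')
def tri(a,b):
    A=[];y=[]
    for ci,p in ((S,a),(D,b)):
        c,d=ray(ci,*p); d/=np.linalg.norm(d); P=np.eye(3)-np.outer(d,d); A.append(P); y.append(P@c)
    return np.linalg.lstsq(np.vstack(A),np.hstack(y),rcond=None)[0]
sc=lambda u,v:(u/2.2+190,v/2.2+80)
sd=lambda u,v:(u/2.7+150,v/2.7+140)
pts={'socket':((224,277),(347,223),.08),'capA':((258,283),(286,153),.15),'capB':((295,327),(225,142),.15),
'rodtop':((42,449),(322,17),.154),'yellow':((320,34),(504,417),.123),'red':((386,80),(377,431),.109),'blue':((461,104),(250,404),.137),
'turq':((291,113),(440,350),.117),'green':((346,151),(342,344),.117),'stand':((57,515),(321,133),.004),'wjar':((498,352),(46,326),.052),'gjar':((239,553),(163,129),.052)}
if __name__=='__main__':
  for n,(a,b,z) in pts.items():
    print(n,tri(sc(*a),sd(*b)).round(4),atz(S,*sc(*a),z).round(3)[:2],atz(D,*sd(*b),z).round(3)[:2])
  print('thinner',tri((72,245),(361,135)).round(3))
E
python3 loc.py
```

```text
socket [ 0.5221 -0.0276  0.0763] [ 0.526 -0.029] [ 0.52  -0.024]
capA [ 0.5804 -0.0402  0.1438] [ 0.584 -0.043] [ 0.579 -0.031]
capB [ 0.6395 -0.052   0.1447] [ 0.643 -0.054] [ 0.637 -0.044]
rodtop [ 0.566  -0.3063  0.1513] [ 0.567 -0.307] [ 0.565 -0.301]
yellow [0.3876 0.2721 0.1199] [0.392 0.269] [0.386 0.274]
red [0.4819 0.2816 0.1068] [0.485 0.28 ] [0.48  0.283]
blue [0.5764 0.2907 0.1345] [0.579 0.289] [0.574 0.292]
turq [0.4337 0.1739 0.0984] [0.445 0.161] [0.434 0.195]
green [0.5142 0.1754 0.0996] [0.524 0.164] [0.512 0.195]
stand [ 0.5663 -0.3122 -0.0012] [ 0.57  -0.313] [ 0.564 -0.305]
wjar [0.7782 0.1179 0.051 ] [0.781 0.118] [0.776 0.118]
gjar [ 0.733  -0.225   0.0471] [ 0.736 -0.226] [ 0.729 -0.218]
thinner [ 0.287 -0.446  0.135]
```

Call:
arm_command:
  steps: "30 -44 20 0.02; 60 -88 30 0.05; 90 -132 30 0.1; 120 -176 30 0.1; 150 -220 30 0.1; 182 -264 30 0.1; 215 -308 30 0.1; 245 -352 30 0.1; 275 -397 30 0.1; 288 -447 30 0.1; 301 -497 30 0.1; 314 -547 30 0.1; 327 -597 30 0.1; 340 -647 30 0.1; 353 -697 30 0.1; 366 -747 30 0.1; 378 -797 30 0.1; 386 -830 30 0.1; 391 -853 30 0.1; 391 -853 30 0.1"
  fingers: 1

```text
clock: 3.65
tcp_pos: [0.5657, -0.3068, 0.2604]
orientation: [-0.0, 0.778, 0.629, -0.0]
wrist_force: [-0.2, -0.4, 0.5]
finger_gap: 0.085
```

```bash
python3 - <<'E'
from h import *
s=get_state(); print(s['clock'],s['tcp_pos'],s['joint_pos'],s['finger_gap'],s['wrist_force'])
ci=camera_info('wrist'); save('wrist1',read_camera('wrist'))
t=s['tcp_pos']; print(proj(ci,t),proj(ci,t-np.array([0,0,.1])), proj(ci,[.566,-.306,.154]))
E
```

```text
3.65 [ 0.56571278 -0.30681888  0.26043589] [-6.21620001e-01  4.50222852e-01  3.17944741e-01  1.43925427e+00
  6.77043493e-05 -4.10517535e-01] 0.08502249257581829 [-0.18059833 -0.40530804  0.48036165]
[283.8413893  274.57401029] [284.3020644  211.54098816] [285.42610851 209.20861973]
```

View pics/wrist1.png

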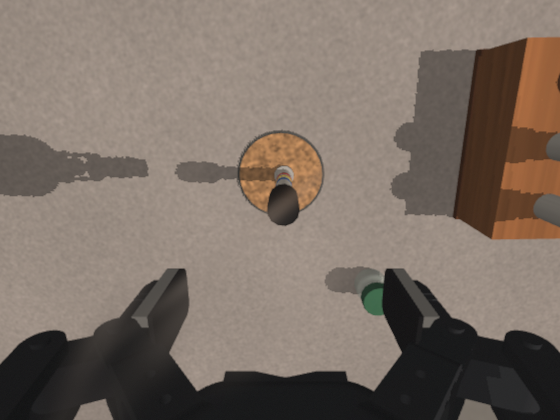

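The wrist picture shows the rod's black grip at about (284,205) on the cork at (281,172). The plinth is at the right.

```bash
python3 - <<'E'
from h import *
ci=camera_info('wrist'); im=cv2.imread('pics/wrist1.png')
cv2.imwrite('pics/wrist1c.png',cv2.resize(im[120:235,225:345],None,fx=5,fy=5,interpolation=cv2.INTER_CUBIC))
r=trace('wrist','rod_center'); print([ (d['score'],d['box']) for d in r])
for p,z in (((284,208),.154),((281,172),.004)): print(atz(ci,*p,z).round(4))
E
```

```text
[(0.97, [269.7, 165.8, 29.8, 57.7])]
[ 0.5647 -0.3056  0.154 ]
[ 0.5636 -0.3094  0.004 ]
```

View pics/wrist1c.png

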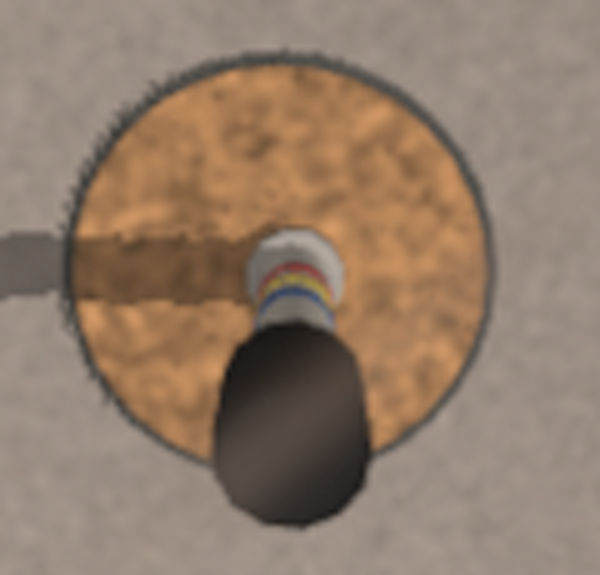

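Call:
arm_command:
  steps: "0 0 -30 0; -0.5 0 -65 0; -0.5 0 -100 0; -0.5 0 -125 0; -0.5 0 -142 0; -0.5 0 -149 0; -0.5 0 -149 0"

```text
clock: 4.62
tcp_pos: [0.5652, -0.3045, 0.1124]
orientation: [-0.0, 0.777, 0.63, 0.0]
wrist_force: [0.3, 0.5, 0.1]
finger_gap: 0.0853
```

```bash
python3 - <<'E'
from h import *
save('wrist2',read_camera('wrist'))
E
```

```text
(no output)
```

View pics/wrist2.png

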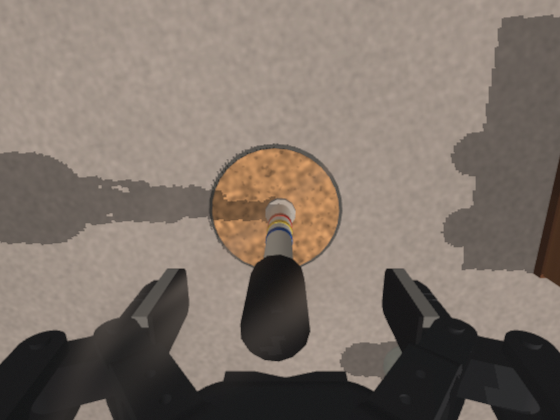

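```bash
python3 - <<'E'
from h import *
s=get_state(); print(s['clock'],s['tcp_pos'],s['qvel'].round(3)); R=np.array(camera_info('wrist')['R']); print(R.round(3))
ci=camera_info('wrist')
for p in ((275.5,326),): print(atz(ci,*p,.154).round(4))
print(proj(ci,s['tcp_pos']+[0,0,.0415]))
E
```

```text
4.675 [ 0.56551719 -0.30485694  0.11293379] [-0.004 -0.006  0.013  0.001 -0.001 -0.   ]
[[ 0.208  0.978 -0.   ]
 [ 0.935 -0.198  0.295]
 [ 0.288 -0.061 -0.956]]
[ 0.5633 -0.3073  0.154 ]
[283.42242539 330.80612238]
```

Call:
arm_command:
  steps: "-1 -1.5 -1 0; -2 -3 -1 0; -2 -3 -1 0"

```text
clock: 5.05
tcp_pos: [0.5636, -0.3082, 0.1124]
orientation: [0.0, 0.777, 0.629, 0.0]
wrist_force: [0.8, 0.3, -0.3]
finger_gap: 0.0859
```

```bash
python3 - <<'E'
from h import *
im=read_camera('wrist');save('wrist3',im[120:400,150:420])
s=get_state(); print(s['clock'],s['tcp_pos']); 
ci=camera_info('wrist')
print(proj(ci,s['tcp_pos']+[0,0,.0415])-[150,120])
E
```

```text
5.1 [ 0.56353373 -0.30809699  0.11221047]
[133.44127438 210.856921  ]
```

View pics/wrist3.png

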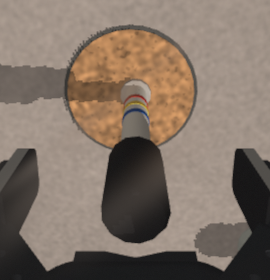

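The grip is now centred between the fingers, at column 135 of the crop against 134 for the jaw middle. I'll close on it.

Call:
arm_command:
  steps: "0 0 0 0; 0 0 0 0; 0 0 0 0; 0 0 0 0; 0 0 0 0; 0 0 0 0; 0 0 0 0; 0 0 0 0"
  fingers: -1
  newtons: 40

```text
clock: 6.1
tcp_pos: [0.5636, -0.3082, 0.1123]
orientation: [0.0, 0.777, 0.629, 0.0]
wrist_force: [0.1, 0.2, 1.9]
finger_gap: 0.0251
```

```bash
python3 - <<'E'
from h import *
save('wrist4',read_camera('wrist'))
E
```

```text
(no output)
```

View pics/wrist4.png

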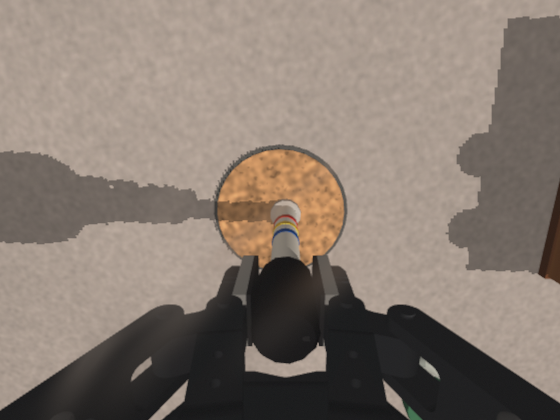

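Call:
arm_command:
  steps: "0 0 5 0; 0 0 15 0; 0 0 40 0; 0 0 70 0; 0 0 100 0; 0 0 120 0; 0 0 128 0; -2 15 128 0; -7 45 128 0; -13 80 128 0; -18 115 128 0; -24 150 128 0; -29 185 128 0; -34 215 128 0; -39 245 128 0; -42 265 128 0; -43 275 128 0; -43 279 128 0; -43 279 128 0"

```text
clock: 8.52
tcp_pos: [0.5208, -0.0295, 0.2402]
orientation: [0.0, 0.777, 0.629, 0.0]
wrist_force: [-0.4, -0.6, -0.9]
finger_gap: 0.0255
```

```bash
python3 - <<'E'
from h import *
s=get_state(); print(s['clock'],s['tcp_pos'],s['orientation'],s['wrist_force'])
ci=camera_info('wrist')
im=read_camera('wrist');save('wrist5',im)
print(proj(ci,s['tcp_pos']-[0,0,.1083]),proj(ci,[s['tcp_pos'][0],s['tcp_pos'][1],.08]))
save('scene1',cv2.resize(read_camera('scene')[130:330,180:400],None,fx=2.7,fy=2.7,interpolation=cv2.INTER_CUBIC))
E
```

```text
8.525 [ 0.52080128 -0.02950153  0.24018367] [4.78209920e-04 7.77130230e-01 6.29339578e-01 2.67741172e-04] [-0.36856797 -0.58693371 -0.92876172]
[284.38436133 208.12297463] [284.52179884 191.97479759]
```

View pics/wrist5.png

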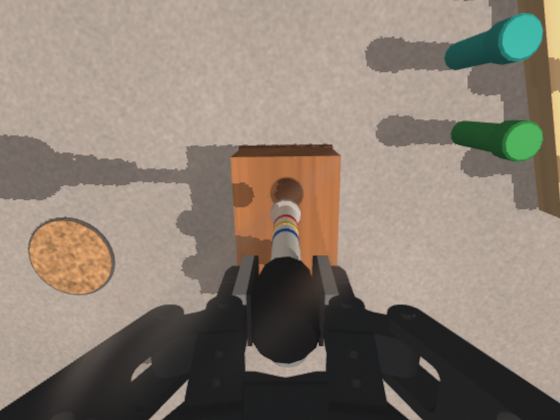

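View pics/scene1.png

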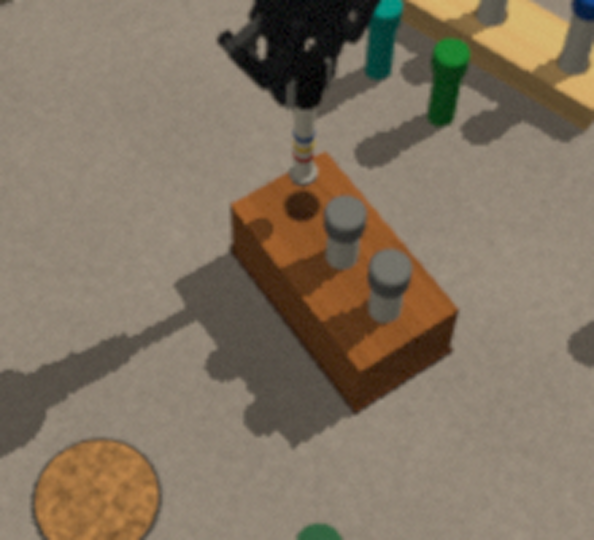

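The wrist picture shows the foot at (286,213) and the socket at (287,191). I'll enlarge it to get the ellipse centres.

```bash
python3 - <<'E'
from h import *
im=cv2.imread('pics/wrist5.png')
cv2.imwrite('pics/wrist5c.png',cv2.resize(im[165:245,245:335],None,fx=7,fy=7,interpolation=cv2.INTER_CUBIC))
E
```

```text
(no output)
```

View pics/wrist5c.png

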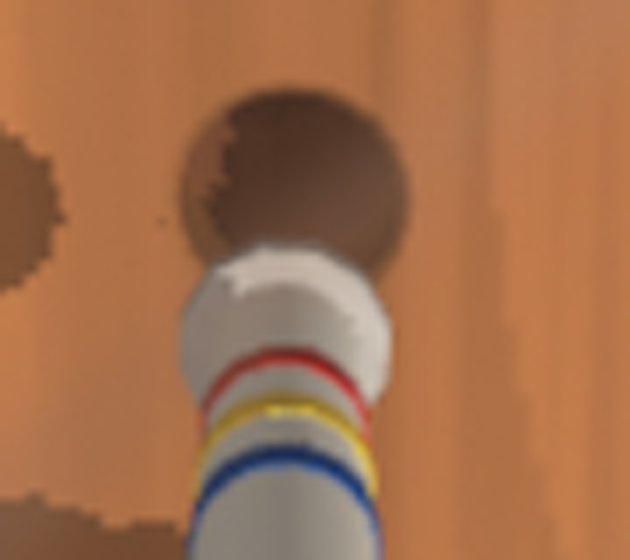

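```bash
python3 - <<'E'
from h import *
ci=camera_info('wrist');s=get_state();print(s['tcp_pos'])
f=atz(ci,285.9,214.3,s['tcp_pos'][2]-.1083); k=atz(ci,287.1,193.6,.08); print(f,k,k-f)
# projected outlines as check
def circ(c,r): return np.array([proj(ci,np.array(c)+r*np.array([np.cos(a),np.sin(a),0])) for a in np.linspace(0,6.283,60)])
for c,r in ((f,.012),(f+[0,0,.006],.012),(k,.015)):
    q=circ(c,r); print(((q.min(0)-[245,165])*7).round(),((q.max(0)-[245,165])*7).round())
D=camera_info('side'); 
print(proj(D,f),proj(D,k))
E
```

```text
[ 0.52083928 -0.02985402  0.24020901]
[ 0.52603043 -0.02973369  0.13190901] [ 0.52284383 -0.02780922  0.08      ] [-0.0031866   0.00192446 -0.05190901]
[180. 242.] [393. 445.]
[177. 257.] [395. 464.]
[182.  90.] [407. 308.]
[276.74633275 204.20940307] [277.42391242 221.6392639 ]
```

Call:
arm_command:
  steps: "-1.5 1 -3 0; -3 2 -12 0; -3 2 -25 0; -3 2 -34 0; -3 2 -38 0; -3 2 -38 0; -3 2 -38 0"

```text
clock: 9.5
tcp_pos: [0.5181, -0.0279, 0.2025]
orientation: [0.001, 0.777, 0.629, 0.0]
wrist_force: [0.2, -0.1, -0.5]
finger_gap: 0.0255
```

```bash
python3 - <<'E'
from h import *
s=get_state(); print(s['clock'],s['tcp_pos'],s['orientation'],s['wrist_force'])
im=read_camera('wrist')
sd=read_camera('side')
a=cv2.resize(im[175:255,240:330],None,fx=6,fy=6,interpolation=cv2.INTER_CUBIC)
b=cv2.resize(sd[130:240,220:320],None,fx=4.36,fy=4.36,interpolation=cv2.INTER_CUBIC)[:480]
save('both6',np.hstack([a,b])[:, :800] if a.shape[1]+b.shape[1]<=1000 else a)
print(a.shape,b.shape)
save('side6',b)
E
```

```text
9.5 [ 0.51810864 -0.02787309  0.20254483] [7.29251248e-04 7.77296995e-01 6.29133221e-01 4.89951604e-04] [ 0.2239944  -0.12631692 -0.54030466]
(480, 540, 3) (480, 436, 3)
```

View pics/both6.png

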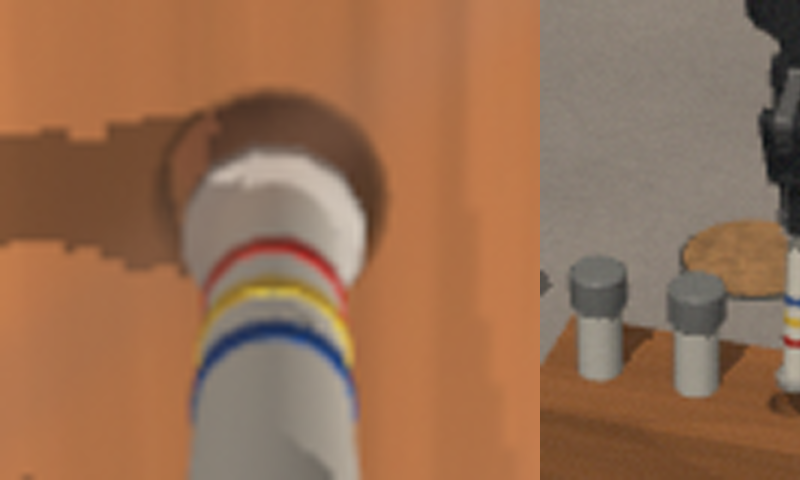

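View pics/side6.png

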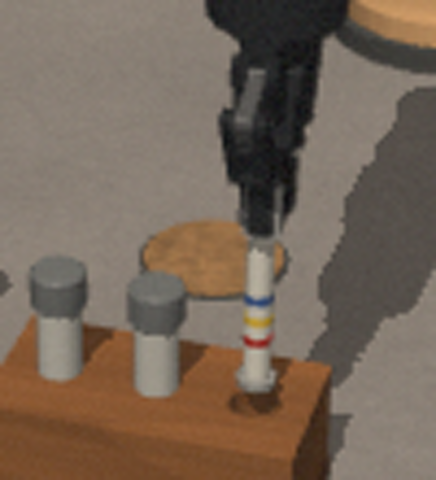

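```bash
python3 - <<'E'
from h import *
from scipy.optimize import fsolve
ci=camera_info('wrist');s=get_state()
def ext(x,y,z,r):
    q=np.array([proj(ci,np.array([x,y,z])+r*np.array([np.cos(a),np.sin(a),0])) for a in np.linspace(0,6.283,200)]); return q.min(0),q.max(0)
def fit(z,r,col,top):
    def f(p):
        a,b=ext(*p,z,r); return [(a[0]+b[0])/2-col,a[1]-top]
    p=fsolve(f,[.52,-.028]); a,b=ext(*p,z,r); print(p,(a[0]-240)*6,(b[0]-240)*6); return p
f=fit(s['tcp_pos'][2]-.1083,.012,240+275.5/6,200); k=fit(.08,.015,240+274/6,190); print(k-f)
E
```

```text
[ 0.52374405 -0.02785254] 184.1758938764093 366.8241061236373
[ 0.52225863 -0.02771986] 165.306818280911 382.69318171909265
[-0.00148541  0.00013269]
```

Call:
arm_command:
  steps: "-1 0 0 0; -1.2 0 -4 0; -1.2 0 -10 0; -1.2 0 -17 0; -1.2 0 -24 0; -1.2 0 -31 0; -1.2 0 -37 0; -1.2 0 -41 0; -1.2 0 -43 0; -1.2 0 -43 0"

```text
clock: 10.85
tcp_pos: [0.5169, -0.0279, 0.1596]
orientation: [0.001, 0.777, 0.629, 0.001]
wrist_force: [-1.0, 0.6, -1.4]
finger_gap: 0.0249
```

Call:
arm_command:
  steps: "0 0 -1.5 0; 0 0 -3 0; 0 0 -4 0; 0 0 -5 0; 0 0 -5 0; 0 0 -5 0"

```text
clock: 11.6
tcp_pos: [0.5176, -0.028, 0.1562]
orientation: [0.002, 0.777, 0.629, 0.001]
wrist_force: [-2.2, 0.1, 8.2]
finger_gap: 0.0252
```

```bash
python3 - <<'E'
from h import *
s=get_state(); print(s['clock'],s['tcp_pos'],s['wrist_force'],s['ft_torque'])
E
```

```text
11.6 [ 0.51759698 -0.02802209  0.15623167] [-2.19142771  0.14383376  8.19133711] [ 0.08106946  0.53862496 -0.00221066]
```

Contact at 8 N with the foot at z of about 0.048 suggests a depth of 32 mm. I'll check which ring is level with the plinth's top.

```bash
python3 - <<'E'
from h import *
im=read_camera('wrist'); sd=read_camera('side')
a=cv2.resize(im[165:265,235:335],None,fx=4,fy=4,interpolation=cv2.INTER_CUBIC)
b=cv2.resize(sd[160:240,240:320],None,fx=5,fy=5,interpolation=cv2.INTER_CUBIC)
save('gauge',np.hstack([a,b]))
E
```

```text
(no output)
```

View pics/gauge.png

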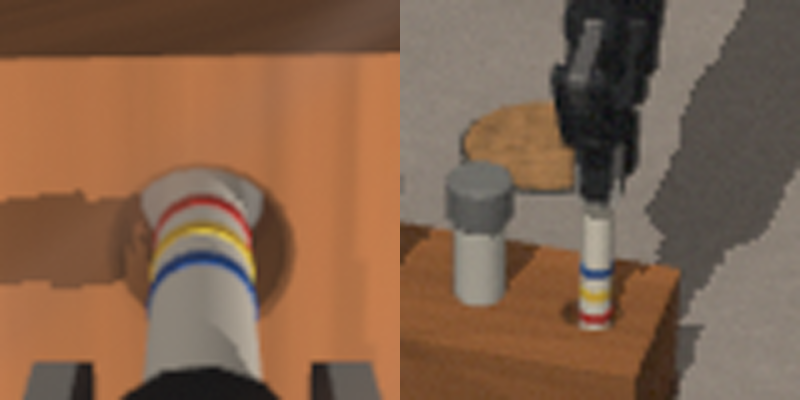

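The gauge shows no slip: the rings sit where they did relative to the gripper. The foot is inside the socket, the red ring is level with the plinth's top, and the bottom was met at z = 0.048. So the depth is 32 mm and the red post is the one to use. I'll take the rod back to the stand.

Call:
arm_command:
  steps: "0 0 0 0; 0 0 4 0; -0.5 0 14 0; -0.5 0 30 0; -0.5 0 50 0; -0.5 0 70 0; -0.5 0 82 0; 0 -2 84 0; 3 -18 84 0; 8 -48 84 0; 14 -85 84 0; 20 -120 84 0; 26 -155 84 0; 31 -190 84 0; 37 -223 84 0; 42 -250 84 0; 45 -270 84 0; 46 -279 84 0; 46 -280 84 0; 46 -280 84 0"

```text
clock: 14.2
tcp_pos: [0.5635, -0.3072, 0.2403]
orientation: [0.002, 0.777, 0.629, 0.001]
wrist_force: [0.7, 0.4, -0.6]
finger_gap: 0.025
```

```bash
python3 - <<'E'
from h import *
s=get_state(); print(s['clock'],s['tcp_pos'],s['orientation'],s['wrist_force'])
im=read_camera('wrist'); sd=read_camera('side')
a=cv2.resize(im[140:260,220:340],None,fx=4,fy=4,interpolation=cv2.INTER_CUBIC)
b=cv2.resize(sd[80:200,200:320],None,fx=4,fy=4,interpolation=cv2.INTER_CUBIC)
save('ret',np.hstack([a,b])[:,:800])
E
```

```text
14.2 [ 0.56351172 -0.30724488  0.24033483] [0.00155536 0.77705374 0.62943097 0.00130945] [ 0.72313505  0.41837639 -0.6355053 ]
```

View pics/ret.png

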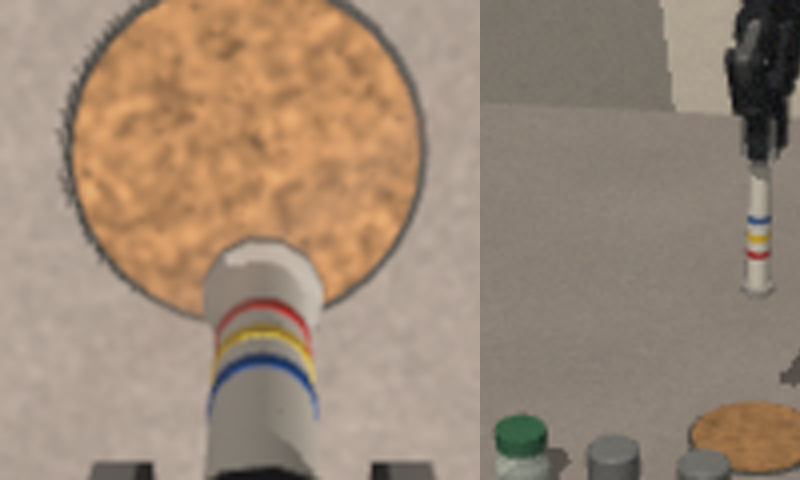

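Call:
arm_command:
  steps: "0 -1 -10 0; 0 -1 -30 0; 0 -1 -55 0; 0 -1 -80 0; 0 -1 -100 0; 0 -1 -115 0; 0 -1 -122 0; 0 -1 -125 0; 0 -1 -126.5 0; 0 -1 -127.5 0; 0 -1 -128.3 0; 0 -1 -128.3 0; 0 -1 -128.3 0"

```text
clock: 15.92
tcp_pos: [0.5637, -0.3081, 0.1124]
orientation: [0.002, 0.777, 0.63, 0.001]
wrist_force: [0.3, 0.5, -0.7]
finger_gap: 0.0253
```

Call:
arm_command:
  steps: "0 0 -0.3 0; 0 0 -0.6 0; 0 0 -0.8 0; 0 0 -0.8 0"

```text
clock: 16.42
tcp_pos: [0.564, -0.3083, 0.1123]
orientation: [0.002, 0.777, 0.63, 0.002]
wrist_force: [-0.1, 0.9, 5.0]
finger_gap: 0.025
```

```bash
python3 - <<'E'
from h import *
s=get_state(); print(s['clock'],s['tcp_pos'],s['orientation'],s['wrist_force'],s['ft_torque'])
E
```

```text
16.425 [ 0.56400963 -0.30828865  0.11229286] [0.00239599 0.77691299 0.62960148 0.00156437] [-0.12170967  0.89972529  4.97610433] [ 0.32407334  0.2130435  -0.00082071]
```

Call:
arm_command:
  steps: "0 0 0.3 0; 0 0 0.4 0; 0 0 0.4 0"

```text
clock: 16.8
tcp_pos: [0.5639, -0.3083, 0.1123]
orientation: [0.002, 0.777, 0.63, 0.001]
wrist_force: [-0.1, -0.1, -0.2]
finger_gap: 0.0251
```

Call:
arm_command:
  steps: "0 0 0 0; 0 0 0 0; 0 0 0 0; 0 0 0 0; 0 0 0 0; 0 0 0 0"
  fingers: 0.1

```text
clock: 17.55
tcp_pos: [0.5639, -0.3082, 0.1124]
orientation: [0.002, 0.777, 0.63, 0.001]
wrist_force: [0.1, -0.7, 1.1]
finger_gap: 0.0472
```

```bash
python3 - <<'E'
from h import *
s=get_state(); print(s['clock'],s['tcp_pos'],s['finger_gap'],s['wrist_force'])
im=read_camera('wrist'); sd=read_camera('side')
a=im[100:400,130:430]
b=cv2.resize(sd[125:200,240:315],None,fx=4,fy=4,interpolation=cv2.INTER_CUBIC)
save('rel',np.hstack([a,b])[:,:800])
E
```

```text
17.55 [ 0.56388488 -0.30822608  0.11235206] 0.047236331952477714 [ 0.07990491 -0.72619268  1.08460179]
```

View pics/rel.png

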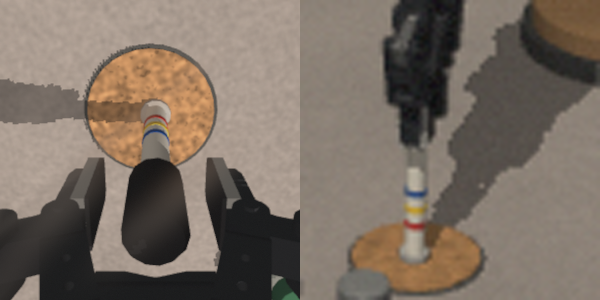

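Call:
arm_command:
  steps: "0 0 0 0; 0 0 0 0; 0 0 5 0; 0 0 20 0; 0 0 50 0; 0 0 85 0; 0 0 120 0; 0 0 142 0; 0 0 148 0; 0 0 148 0"
  fingers: 0.9

```text
clock: 18.9
tcp_pos: [0.564, -0.3083, 0.2607]
orientation: [0.003, 0.777, 0.63, 0.002]
wrist_force: [-0.4, -0.2, 0.1]
finger_gap: 0.0812
```

```bash
python3 - <<'E'
from h import *
s=get_state(); print(s['clock'],s['tcp_pos'],s['finger_gap'])
sc=read_camera('scene'); sd=read_camera('side')
b=cv2.resize(sd[125:200,240:315],None,fx=5,fy=5,interpolation=cv2.INTER_CUBIC)
a=cv2.resize(sc[270:345,180:255],None,fx=5,fy=5,interpolation=cv2.INTER_CUBIC)
save('stood',np.hstack([a,b])[:,:800])
E
```

```text
18.9 [ 0.56400538 -0.30831818  0.26071429] 0.08120995337889828
```

View pics/stood.png

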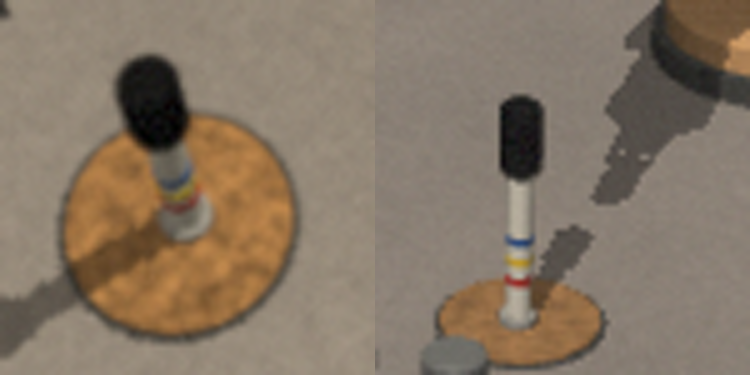

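The rod stands upright and free on the cork. Now for the red post. The candidates for it are red in the rack at scene (365,118), and green (345,160) and turquoise (321,143) in front of it. Only the red-capped one with an aluminium stem in the middle pocket fits.

Call:
arm_command:
  steps: "-3 20 0 0; -9 60 0 0; -16 115 0 0; -24 170 0 0; -32 225 0 0; -40 280 0 0; -48 335 0 0; -55 390 0 0; -63 445 0 0; -70 500 0 0; -77 545 0 0; -81 575 0 0; -82 586 0 0; -82 589 0 0; -82 589 0 0"

```text
clock: 20.88
tcp_pos: [0.4816, 0.2802, 0.2589]
orientation: [0.001, 0.777, 0.629, 0.001]
wrist_force: [-0.2, -0.2, -0.4]
finger_gap: 0.0812
```

```bash
python3 - <<'E'
from h import *
s=get_state(); print(s['clock'],s['tcp_pos'],s['finger_gap'])
ci=camera_info('wrist');im=read_camera('wrist');save('wrist7',im)
print(proj(ci,np.r_[s['tcp_pos'][:2],.109]),proj(ci,[.482,.2816,.109]))
r=trace('wrist','post_red_center'); print([(d['score'],d['box']) for d in r])
E
```

```text
20.875 [0.48160456 0.28020382 0.25888975] 0.08122804734557186
[284.49281654 194.44292655] [286.09703501 194.54573654]
[(0.69, [271.8, 162.9, 37.8, 45.7]), (0.68, [141.0, 141.5, 62.4, 40.7]), (0.65, [172.8, 206.0, 47.0, 54.8]), (0.23, [302.0, 237.4, 38.1, 77.0])]
```

View pics/wrist7.png

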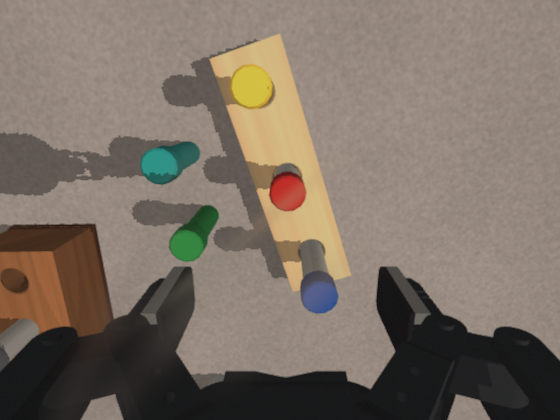

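```bash
python3 - <<'E'
from h import *
ci=camera_info('wrist'); im=cv2.imread('pics/wrist7.png')
c=im[140:240,238:338]; cv2.imwrite('pics/wrist7c.png',cv2.resize(c,None,fx=6,fy=6,interpolation=cv2.INTER_CUBIC))
m=((im[:,:,2]>110)&(im[:,:,1]<60)&(im[:,:,0]<60)).astype(np.uint8); n,l,st,ce=cv2.connectedComponentsWithStats(m); i=1+np.argmax(st[1:,4]); print(st[i],ce[i])
for p in (ce[i],): print(atz(ci,*p,.109))
E
```

```text
[270 175  32  28 438] [282.03424658 185.55251142]
[0.47339499 0.27958227 0.109     ]
```

View pics/wrist7c.png

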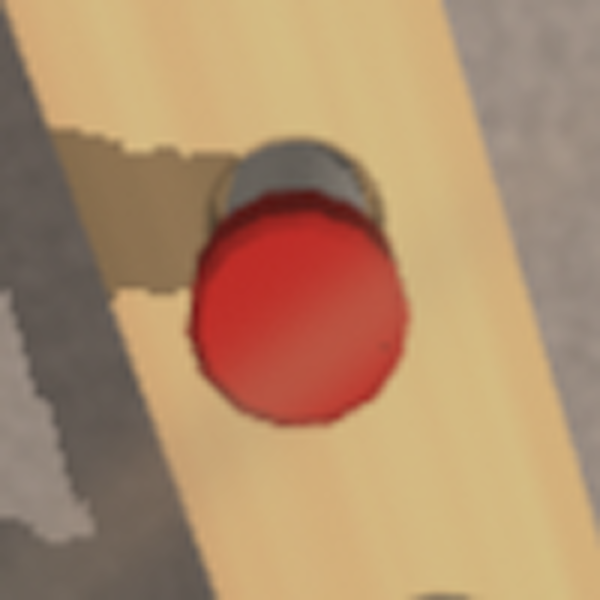

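Call:
arm_command:
  steps: "-0.5 2 -20 0; -1 3.4 -55 0; -1 3.4 -95 0; -1 3.4 -130 0; -1 3.4 -158 0; -1 3.4 -175 0; -1 3.4 -183 0; -1 3.4 -184 0; -1 3.4 -184 0"

```text
clock: 22.1
tcp_pos: [0.4815, 0.2834, 0.076]
orientation: [0.002, 0.778, 0.629, 0.002]
wrist_force: [-0.2, -1.3, -0.2]
finger_gap: 0.0811
```

```bash
python3 - <<'E'
from h import *
s=get_state(); print(s['clock'],s['tcp_pos'],s['finger_gap'],s['wrist_force'])
ci=camera_info('wrist');im=read_camera('wrist');save('wrist8',im)
print(proj(ci,np.r_[s['tcp_pos'][:2],.109]))
E
```

```text
22.1 [0.48146178 0.28342933 0.07602062] 0.08107596836316461 [-0.15766623 -1.29659346 -0.23755175]
[283.51170528 316.73613667]
```

View pics/wrist8.png

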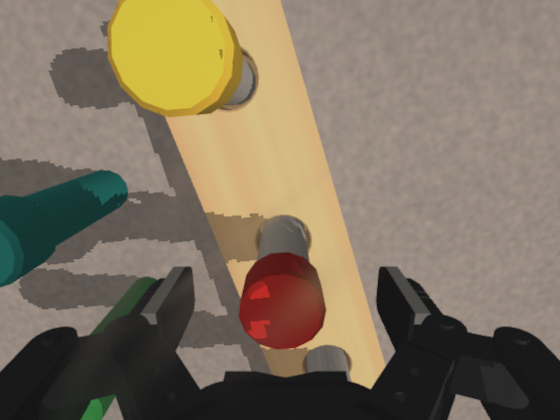

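The cap is centred between the fingers sideways (282 against 284) and a few millimetres behind in x. I'll nudge and close.

Call:
arm_command:
  steps: "-1.5 0 -1 0; -2.5 0 -1.5 0; -2.5 0 -1.5 0"

```text
clock: 22.52
tcp_pos: [0.4789, 0.2836, 0.0747]
orientation: [0.002, 0.777, 0.629, 0.002]
wrist_force: [-0.1, 0.3, -0.3]
finger_gap: 0.0807
```

Call:
arm_command:
  steps: "0 0 0 0; 0 0 0 0; 0 0 0 0; 0 0 0 0; 0 0 0 0; 0 0 0 0; 0 0 0 0; 0 0 0 0"
  fingers: -1
  newtons: 40

```text
clock: 23.52
tcp_pos: [0.4789, 0.2836, 0.0749]
orientation: [0.002, 0.777, 0.629, 0.002]
wrist_force: [-0.6, -0.5, 3.1]
finger_gap: 0.0326
```

```bash
python3 - <<'E'
from h import *
s=get_state(); print(s['clock'],s['tcp_pos'],s['finger_gap'],s['wrist_force'])
ci=camera_info('wrist');im=read_camera('wrist');save('wrist9',im)
E
```

```text
23.525 [0.47894665 0.28362459 0.0748811 ] 0.03264157722691694 [-0.60664354 -0.48278475  3.05020085]
```

View pics/wrist9.png

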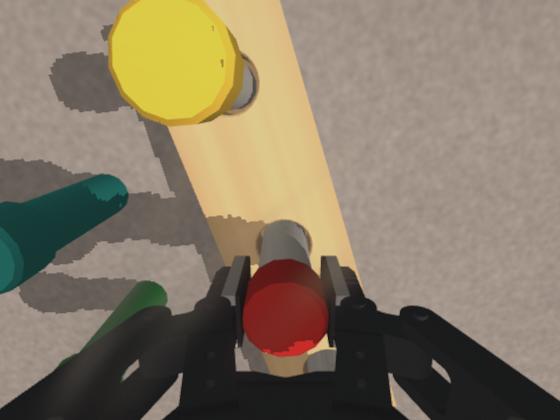

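Call:
arm_command:
  steps: "0 0 4 0; 0 0 12 0; 0 0 25 0; 0 0 42 0; 0 0 65 0; 0 0 92 0; 0 0 118 0; 0 0 135 0; 1 -5 140 0; 4 -30 140 0; 9 -70 140 0; 14 -110 140 0; 20 -150 140 0; 25 -190 140 0; 30 -230 140 0; 34 -265 140 0; 38 -292 140 0; 39.5 -307 140 0; 40 -312 140 0; 40 -312 140 0"

```text
clock: 26.08
tcp_pos: [0.5187, -0.028, 0.2148]
orientation: [0.001, 0.777, 0.629, 0.002]
wrist_force: [0.6, 0.2, -0.8]
finger_gap: 0.0328
```

Call:
arm_command:
  steps: "0 0 -5 0; 0 0 -18 0; 0 0 -32 0; 0 0 -40 0; 0 0 -42 0; 0 0 -42 0"

```text
clock: 26.82
tcp_pos: [0.5188, -0.0281, 0.1727]
orientation: [0.001, 0.777, 0.629, 0.002]
wrist_force: [1.1, -0.2, -0.5]
finger_gap: 0.0327
```

```bash
python3 - <<'E'
from h import *
s=get_state(); print(s['clock'],s['tcp_pos'],s['finger_gap'],s['wrist_force'])
im=read_camera('wrist');save('wrist10',im)
sd=read_camera('side');sc=read_camera('scene')
a=cv2.resize(sc[160:260,250:350],None,fx=4,fy=4,interpolation=cv2.INTER_CUBIC)
b=cv2.resize(sd[140:240,220:320],None,fx=4,fy=4,interpolation=cv2.INTER_CUBIC)
save('ext10',np.hstack([a,b]))
cv2.imwrite('pics/wrist10c.png',cv2.resize(im[180:290,230:340,::-1],None,fx=5,fy=5,interpolation=cv2.INTER_CUBIC))
E
```

```text
26.825 [ 0.51880464 -0.02806208  0.17272751] 0.03272315036596149 [ 1.08853533 -0.24374142 -0.49577647]
```

View pics/wrist10c.png

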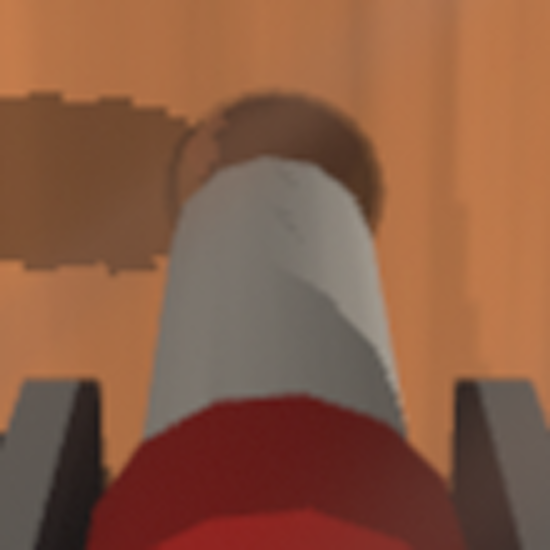

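View pics/ext10.png

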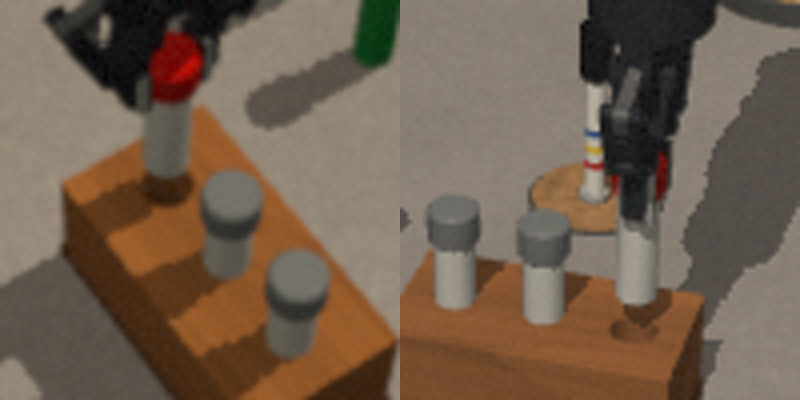

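```bash
cat > fit.py <<'E'
from h import *
from scipy.optimize import fsolve
ci=camera_info('wrist')
def ext(x,y,z,r):
    q=np.array([proj(ci,np.array([x,y,z])+r*np.array([np.cos(a),np.sin(a),0])) for a in np.linspace(0,6.283,200)]); return q.min(0),q.max(0)
def fit(z,r,col,top):
    def f(p):
        a,b=ext(*p,z,r); return [(a[0]+b[0])/2-col,a[1]-top]
    p=fsolve(f,[.52,-.028]); a,b=ext(*p,z,r); return p.round(4),a.round(1),b.round(1)
E
python3 - <<'E'
from fit import *
z=get_state()['tcp_pos'][2]-.0679
for r,dz in ((.0105,0),(.0115,0),(.0135,.002)): print(fit(z+dz,r,285,211))
k=fit(.08,.015,285.3,198.6); print(k)
print((170/5+230,383/5+230))
E
```

```text
(array([ 0.5197, -0.0277]), array([269.3, 211. ]), array([300.7, 240.5]))
(array([ 0.5207, -0.0279]), array([267.8, 211. ]), array([302.2, 243.3]))
(array([ 0.522 , -0.0282]), array([264.7, 211. ]), array([305.3, 249. ]))
(array([ 0.5228, -0.0281]), array([265.1, 198.6]), array([305.5, 236.8]))
(264.0, 306.6)
```

```bash
python3 - <<'E'
from h import *
S=camera_info('scene');D=camera_info('side')
p=np.array([.5228,-.0281,.08])
for c,o in ((S,(250,160)),(D,(220,140))):
    for z in (.08,.106):
        for dx,dy in ((0,0),(.002,0),(0,.002)):
            q=(proj(c,[p[0]+dx,p[1]+dy,z])-o)*4; print(z,dx,dy,q.round(1))
sd=cv2.imread('pics/ext10.png'); 
cv2.imwrite('pics/ext10b.png',cv2.resize(sd[120:370,570:720],None,fx=3.2,fy=3.2,interpolation=cv2.INTER_CUBIC)[:600])
E
```

```text
0.08 0 0 [164.5 179.4]
0.08 0.002 0 [167.  181.5]
0.08 0 0.002 [166.9 177.3]
0.106 0 0 [165.3 155.1]
0.106 0.002 0 [167.8 157.2]
0.106 0 0.002 [167.7 153. ]
0.08 0 0 [229.8 326.3]
0.08 0.002 0 [226.7 326.1]
0.08 0 0.002 [229.6 328.1]
0.106 0 0 [230.9 292.7]
0.106 0.002 0 [227.7 292.6]
0.106 0 0.002 [230.7 294.5]
```

View pics/ext10b.png

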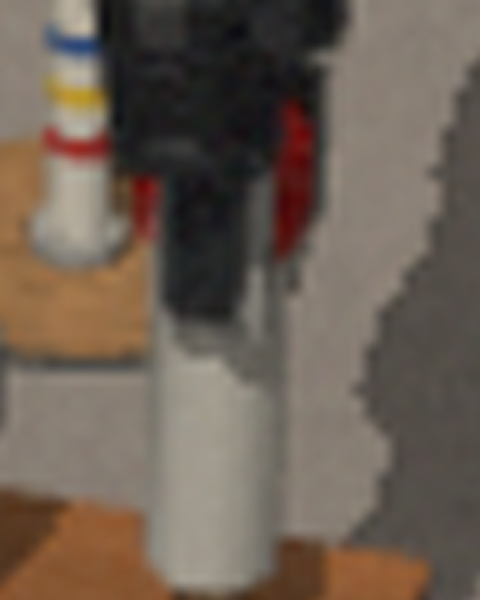

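Call:
arm_command:
  steps: "1.3 0 0 0; 1.3 0 -5 0; 1.3 0 -12 0; 1.3 0 -18 0; 1.3 0 -22 0; 1.3 0 -25 0; 1.3 0 -27 0; 1.3 0 -29 0; 1.3 0 -29 0"

```text
clock: 28.1
tcp_pos: [0.5204, -0.0282, 0.1442]
orientation: [0.002, 0.777, 0.629, 0.002]
wrist_force: [0.1, -0.2, -0.7]
finger_gap: 0.0327
```

```bash
python3 - <<'E'
from h import *
s=get_state(); print(s['clock'],s['tcp_pos'],s['finger_gap'],s['wrist_force'],s['ft_torque'])
im=read_camera('wrist')
cv2.imwrite('pics/wrist11c.png',cv2.resize(im[180:290,230:340,::-1],None,fx=5,fy=5,interpolation=cv2.INTER_CUBIC))
E
```

```text
28.1 [ 0.5203776  -0.0281527   0.14417692] 0.03274008688188745 [ 0.11318946 -0.22286737 -0.72882355] [-0.00288741  0.04138961  0.00691777]
```

View pics/wrist11c.png

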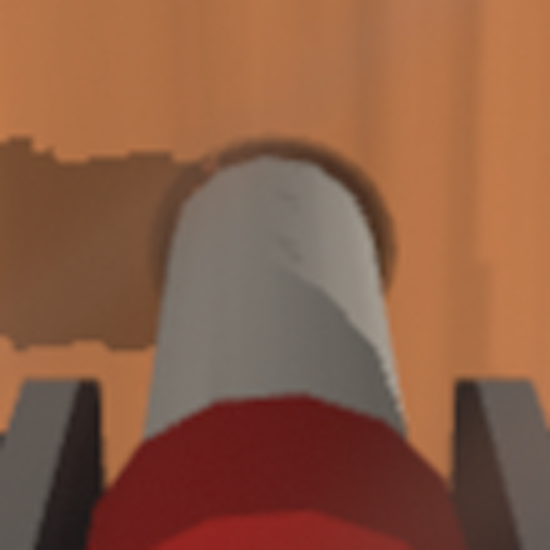

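No contact with the rim and the foot is inside the mouth. I'll keep lowering.

Call:
arm_command:
  steps: "0 0 -2 0; 0 0 -5 0; 0 0 -8 0; 0 0 -11 0; 0 0 -14 0; 0 0 -16 0; 0 0 -16 0"

```text
clock: 29.02
tcp_pos: [0.5203, -0.0281, 0.1281]
orientation: [0.002, 0.777, 0.629, 0.002]
wrist_force: [0.0, 0.3, -1.5]
finger_gap: 0.0329
```

```bash
python3 - <<'E'
from h import *
s=get_state(); print(s['clock'],s['tcp_pos'],s['finger_gap'],s['wrist_force'],s['ft_torque'])
E
```

```text
29.025 [ 0.52033404 -0.02813547  0.12809129] 0.03289977266304737 [ 0.02030435  0.34329018 -1.46074936] [ 0.02026942 -0.0222626  -0.07537687]
```

Call:
arm_command:
  steps: "0 0 -2 0; 0 0 -5 0; 0 0 -8 0; 0 0 -10 0; 0 0 -11 0; 0 0 -12 0; 0 0 -12.5 0; 0 0 -12.8 0; 0 0 -12.8 0"

```text
clock: 30.15
tcp_pos: [0.5207, -0.0282, 0.1158]
orientation: [0.002, 0.777, 0.629, 0.003]
wrist_force: [-1.6, -0.9, 5.1]
finger_gap: 0.0324
```

```bash
python3 - <<'E'
from h import *
s=get_state(); print(s['clock'],s['tcp_pos'],s['finger_gap'],s['wrist_force'],s['ft_torque'])
sd=read_camera('side');sc=read_camera('scene')
a=cv2.resize(sc[160:260,250:350],None,fx=4,fy=4,interpolation=cv2.INTER_CUBIC)
b=cv2.resize(sd[140:240,220:320],None,fx=4,fy=4,interpolation=cv2.INTER_CUBIC)
save('ext12',np.hstack([a,b]))
E
```

```text
30.15 [ 0.52070289 -0.02821988  0.11582965] 0.03244208234108205 [-1.58741725 -0.85290474  5.11985216] [ 0.02140507  0.14129454 -0.007533  ]
```

View pics/ext12.png

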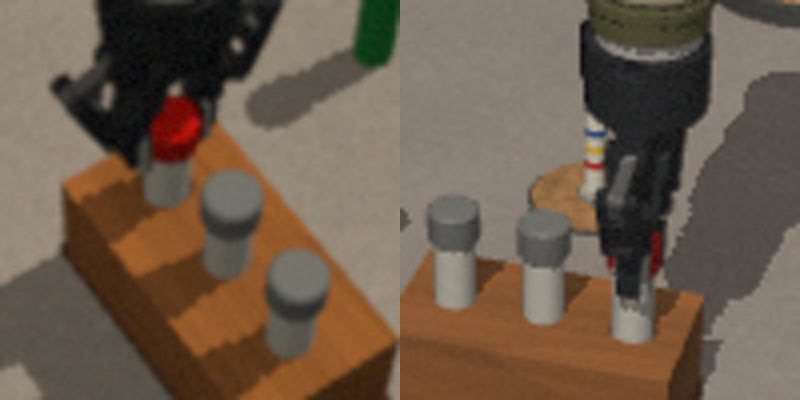

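The post is on the bottom at 5 N with its top level with the grey caps. I'll ease off and release.

Call:
arm_command:
  steps: "0 0 0.3 0; 0 0 0.5 0; 0 0 0.5 0"

```text
clock: 30.62
tcp_pos: [0.5205, -0.0282, 0.116]
orientation: [0.002, 0.777, 0.629, 0.002]
wrist_force: [-0.4, 0.2, -0.7]
finger_gap: 0.0327
```

Call:
arm_command:
  steps: "0 0 0 0; 0 0 0 0; 0 0 0 0; 0 0 0 0; 0 0 0 0; 0 0 0 0; 0 0 0 0; 0 0 0 0"
  fingers: 0.7

```text
clock: 31.62
tcp_pos: [0.5205, -0.0282, 0.116]
orientation: [0.002, 0.777, 0.629, 0.002]
wrist_force: [-0.8, -0.6, 0.7]
finger_gap: 0.0726
```

```bash
python3 - <<'E'
from h import *
s=get_state(); print(s['clock'],s['tcp_pos'],s['finger_gap'],s['wrist_force'],s['ft_torque'])
save('wrist13',read_camera('wrist'))
E
```

```text
31.625 [ 0.52046048 -0.02816555  0.11596074] 0.07261919069162821 [-0.78302817 -0.60869896  0.71373601] [-0.01206325 -0.0282079   0.05038897]
```

View pics/wrist13.png

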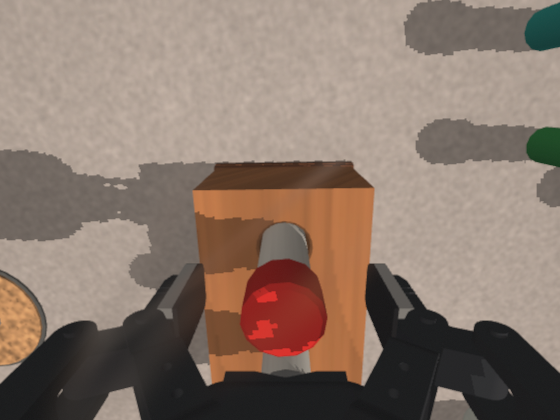

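The fingers are clear on both sides of the red cap at (284,310). I'll retreat straight up, then away from the cameras.

Call:
arm_command:
  steps: "0 0 5 0; 0 0 20 0; 0 0 50 0; 0 0 85 0; 0 0 115 0; 0 0 130 0; -15 15 130 0; -40 50 130 0; -65 90 130 0; -85 130 130 0; -100 165 130 0; -105 180 130 0; -105 180 130 0; -105 180 130 0"

```text
clock: 33.42
tcp_pos: [0.4156, 0.1512, 0.2456]
orientation: [0.002, 0.778, 0.629, 0.002]
wrist_force: [0.1, -0.1, -0.4]
finger_gap: 0.0726
```

```bash
python3 - <<'E'
from h import *
s=get_state(); print(s['clock'],s['tcp_pos'],s['wrist_force'])
sd=read_camera('side');sc=read_camera('scene')
save('sceneF',sc)
a=cv2.resize(sc[180:340,185:345],None,fx=2.5,fy=2.5,interpolation=cv2.INTER_CUBIC)
b=cv2.resize(sd[120:280,180:340],None,fx=2.5,fy=2.5,interpolation=cv2.INTER_CUBIC)
save('extF',np.hstack([a,b]))
E
```

```text
33.425 [0.41564258 0.15124621 0.24562205] [ 0.05148481 -0.07037404 -0.35170333]
```

View pics/extF.png

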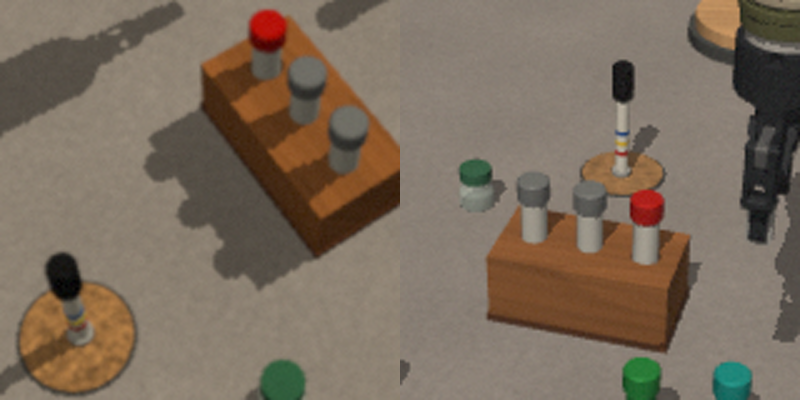

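View pics/sceneF.png

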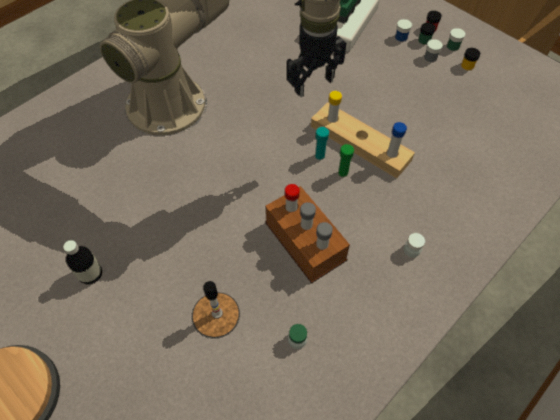

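The red post stands in line and level with the grey caps. The rod stands on the cork at (212,300), and yellow, blue, both jars and the bottle are where they were.

```bash
python3 -c "
from workcell import *
print(hand_in())"
```

```text
the job is handed in; nothing more can be done
None
```

The job is handed in at about 33 s of the 72 s allowed, with the red post in the socket. `hand_in()` reports no verdict.

- **Gauging:** The rod's foot met the socket bottom at z ≈ 0.048 m with 8 N of force. The red ring was level with the plinth's top, so the socket is 32 mm deep and the red post suits it.
- **Rod:** I stood it back on the cork and let go while it was in contact. The later pictures show it upright and standing free, close to where it started.
- **Post:** I lowered the red post with no rim contact until it touched bottom at about 5 N, then eased off and released it.
- **Last checks:** In the scene and side pictures the red cap is level and in line with the grey caps. The yellow and blue posts, the two jars and the bottle look unmoved by eye, and the gripper is clear of everything. I did not measure their final positions.
- **Disagreement:** The wrist camera's estimate along x was 1–5 mm off the measured tool position. I aligned the foot and post with the socket by relative sighting, cross-checking the post in the side view.

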